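# Rack the plug gauges and leave the withdrawn ones

### The arm

A 7-joint arm with a two-finger parallel gripper is mounted at the origin on the work surface; the furniture and walls round the work are solid. World frame = base frame: x ahead of the robot, y to its left, z up, the work surface at z = 0. Lengths are in mm, angles in rad, forces in N, time in s.
With the tool pointing down it reaches from about 400 to 875 mm from the base axis. Payload 19.3 kg.
Tool frame: the origin (TCP) lies at the very end of the fingers, on their centre line; the grasp point (between the pads) lies 19 mm behind it (grip_point_offset is the z of the grasp point in the tool frame, in mm); z points along the fingers, y is the line along which they close (so a half turn about z gives the same grasp; the last joint's range is limited). The gripper opens to 85 mm and grips with 20 to 120 N. Pads are 22 mm wide; open, the fingers measure 114 mm over their backs; the gripper's body (76 mm by 85 mm) begins 54 mm behind the grasp point. The pads swing forward as they close: fully open they stand 13 mm farther back than shut.
Start: joints at [1.16, 0.521, -0.036, 1.599, 0.021, 1.021, -0.113], TCP at [208.873, -589.056, 231.291] pointing down, gripper open.
Joint ranges: [-2.91, 2.91], [-0.3, 2.13], [-1.5, 1.42], [0.17, 2.43], [-1.26, 4.41], [0.16, 1.93], [-2.52, 2.52]. Speed limits (rad/s): [1.89, 1.89, 2.39, 2.39, 3.01, 3.01, 3.01].

### API

Orientations are given as a 3x3 rotation matrix whose columns are the frame's x, y, z axes.
In Python, from workcell import movep, movel, goto_joints, open_gripper, clamp, wait, inverse_kinematics, read_state, camera, PlanningError, finish_job, grip_point_offset gives the robot as it stands. Calls block until the motion is done:
- movep(position, orientation): joint-space move of the TCP to a pose.
- movel(position, frame=None, max_speed=150, guard=None): straight line of the TCP; frame=None keeps the orientation; max_speed is the mean speed in mm/s. With guard (N) it stops when the force on the tool has changed by that much, and returns True; else False.
- goto_joints(angles): joint-space move.
- open_gripper() and clamp(): open the fingers fully, or close them until they stop; the grip force is fixed at half the most.
- wait(seconds).
- inverse_kinematics(position, orientation): joint angles nearest the present ones, or None.
- read_state(): the state.
- camera(name): name is "scene" or "top" or "wrist"; returns a dict with "image" (384x512x3 uint8, blue, green, red), "range_z" (384x512 float32, mm along the optical axis (not along the pixel's ray), 0 where there is no reading), "fx", "fy", "cx", "cy" (pixels), "cam_to_world" (4x4, takes a point from camera to world coordinates). Camera axes: x right, y up, looking along -z (the intrinsics and any distortion apply to the point x, -y, -z); pixel columns grow to the right and rows downward; lengths in mm; the calibration is good to about 2 mm. A picture is of the moment at which its call begins.
A pose or a line that the arm cannot do raises PlanningError and nothing moves.
- finish_job(): hands the job in; it is judged then, once.
The state is a dict: "time": time; "qpos": joint angles; "qvel": joint speeds; "joint_efforts": joint torques, N m; "eef_pos": TCP position; "tool_rot": TCP orientation; "ft_force": force on the tool from outside, world axes, zero at the start; "torque": the same for the moment, N m; "finger_gap": finger opening in mm; "gripper_force": force on a finger pad.
Only numpy, scipy, OpenCV 4.12 (cv2) and the standard library are available. Lean on these libraries where they do the work, as an engineer would, in place of code of your own. Each camera call takes 0.05 s, during which the arm holds its last target. There are 200 camera calls.

### The job

Collect the yellow, blue and green plug gauges from the bench and lay each one in the V-cradle in the grey tray whose base plate has its own colour, fully down with a steel plug in each of its two V-blocks and the handle between them. The two red-handled gauges are withdrawn from service: leave them lying where they are, and do not push the step-gauge block or the caliper about.

Things in the scene. Friction and masses are not known exactly. Their poses are not given: they have to be found in the camera images.
- yellow_gauge_center (a point): Double-ended plug gauge, small, lying loose on the bench: an octagonal yellow handle 48 mm long and 15 mm across its flats, with a bare steel plug 8 mm in diameter and 30 mm long at each end; 108 mm long in all. This point is its centre, half-way along and on its axis (7.5 mm above the bench as it lies); x runs along the gauge. Grip it across the handle.
- blue_gauge_center (a point): Double-ended plug gauge, medium, lying loose on the bench: an octagonal blue handle 48 mm long and 19 mm across its flats, with a bare steel plug 12 mm in diameter and 30 mm long at each end; 108 mm long in all. This point is its centre, half-way along and on its axis (9.5 mm above the bench as it lies); x runs along the gauge. Grip it across the handle.
- green_gauge_center (a point): Double-ended plug gauge, large, lying loose on the bench: an octagonal green handle 48 mm long and 23 mm across its flats, with a bare steel plug 16 mm in diameter and 30 mm long at each end; 108 mm long in all. This point is its centre, half-way along and on its axis (11.5 mm above the bench as it lies); x runs along the gauge. Grip it across the handle.
- red_gauge_medium_center (a point): Withdrawn plug gauge, medium: same form as the others (108 mm long, handle 48 mm long and 19 mm across, plugs 12 mm in diameter) but with a red handle. It has no cradle and stays where it lies. This point is its centre, x along it.
- red_gauge_large_center (a point): Withdrawn plug gauge, large: same form as the others (108 mm long, handle 48 mm long and 23 mm across, plugs 16 mm in diameter) but with a red handle. It has no cradle and stays where it lies. This point is its centre, x along it.
- yellow_seat (a point): Seat of the yellow gauge's centre in the fixed cradle with the yellow base plate (92 x 44 x 5 mm), 38 mm above the bench; x along the seated gauge, z up. A black V-block stands 33 to 43 mm either side of it for the plugs: V sides 30 deg off vertical, mouth 28 mm, block 38 mm wide, top 54 mm above the bench. Handle goes between the blocks, either way round. Cradles stand 72 mm apart in any order in a grey tray 142 x 242 mm, rim 17 high.
- blue_seat (a point): Seat of the blue gauge's centre in the fixed cradle with the blue base plate (92 x 44 x 5 mm), 38 mm above the bench; x along the seated gauge, z up. A black V-block stands 33 to 43 mm either side of it for the plugs: V sides 30 deg off vertical, mouth 28 mm, block 38 mm wide, top 50 mm above the bench. Handle goes between the blocks, either way round. Cradles stand 72 mm apart in any order in a grey tray 142 x 242 mm, rim 17 high.
- green_seat (a point): Seat of the green gauge's centre in the fixed cradle with the green base plate (92 x 44 x 5 mm), 38 mm above the bench; x along the seated gauge, z up. A black V-block stands 33 to 43 mm either side of it for the plugs: V sides 30 deg off vertical, mouth 28 mm, block 38 mm wide, top 46 mm above the bench. Handle goes between the blocks, either way round. Cradles stand 72 mm apart in any order in a grey tray 142 x 242 mm, rim 17 high.
- step_gauges: Bystander: beech block 45 x 110 x 38 mm with five steel step gauges, loose; origin under its middle.
- caliper: Bystander: digital caliper, 226 mm long, 66 mm wide, 14 mm high, lying loose along its y; origin under its middle.

How it is judged (in metres and radians):
At the end, for the whole second after the job is handed in: The yellow, blue and green gauges each rest, released and still, in the cradle of their own colour: centre within 13 mm of the seat in plan and 5 mm in height, in line with the cradle within 0.12 rad; the two red gauges, the step-gauge block and the caliper are within 30 mm of where they started (horizontal distance between yellow_gauge_center and yellow_seat below 0.013 m and z of yellow_gauge_center in the frame of yellow_seat between -0.005 and 0.005 m and angle between the x axis of yellow_gauge_center and the x axis of yellow_seat, either way round below 0.12 rad and linear speed of each of yellow_gauge, blue_gauge, green_gauge below 0.02 m/s and horizontal distance between blue_gauge_center and blue_seat below 0.013 m and z of blue_gauge_center in the frame of blue_seat between -0.005 and 0.005 m and angle between the x axis of blue_gauge_center and the x axis of blue_seat, either way round below 0.12 rad and horizontal distance between green_gauge_center and green_seat below 0.013 m and z of green_gauge_center in the frame of green_seat between -0.005 and 0.005 m and angle between the x axis of green_gauge_center and the x axis of green_seat, either way round below 0.12 rad and distance of each of red_gauge_medium_center, red_gauge_large_center, step_gauges, caliper from where it was at the start of the episode below 0.03 m); the robot touches nothing.
It fails at once if the red medium gauge is moved more than 30 mm (distance of red_gauge_medium_center from where it was at the start of the episode above 0.03 m).
It fails at once if the red large gauge is moved more than 30 mm (distance of red_gauge_large_center from where it was at the start of the episode above 0.03 m).
It fails at once if the step-gauge block is moved more than 30 mm (distance of step_gauges from where it was at the start of the episode above 0.03 m).
It fails at once if the caliper is moved more than 30 mm (distance of caliper from where it was at the start of the episode above 0.03 m).
It also fails if it takes over 88 s, if anything falls off the work surface, if the arm or the gripper's body presses on something with over 40 N, if the wrist force passes 120 N, or if a joint passes its speed limit or range.

## Working session

There is one attempt and no reset: what is moved stays moved. The work goes in short steps, each a Python script; the robot and the scene stay as the last script left them, time stands still between calls to the robot, and variables do not carry over. Pictures are saved under pics/ and viewed, at most 14 in all, crops included, and the job is handed in when it is done.

```bash
mkdir -p pics; ls
python3 - <<'E'
from workcell import *
import cv2,numpy as np
ims=[]
for n in("top","scene"):
    c=camera(n); np.savez(f'pics/{n}0.npz',**c); cv2.imwrite(f'pics/{n}0.png',c['image'])
    print(n,c['fx'],c['cx'],c['cy'],np.round(c['cam_to_world'],3).tolist(),[k for k in c])
s=read_state();print(s['time'],s['tool_rot'],s['finger_gap'],grip_point_offset)
E
```

```text
pics
top 393.84336523215757 253.33570803500015 185.86130918085797 [[0.009, 0.982, -0.189, 415.131], [-1.0, 0.014, 0.024, -19.533], [0.026, 0.189, 0.982, 1291.214], [0.0, 0.0, 0.0, 1.0]] ['image', 'range_z', 'fx', 'fy', 'cx', 'cy', 'cam_to_world']
scene 475.34073635911653 244.7327830310871 191.84575378497155 [[-0.479, 0.787, -0.389, 97.233], [-0.878, -0.431, 0.207, 253.759], [-0.004, 0.441, 0.898, 1303.007], [0.0, 0.0, 0.0, 1.0]] ['image', 'range_z', 'fx', 'fy', 'cx', 'cy', 'cam_to_world']
0.1 [[ 9.42484065e-01  3.34250823e-01 -4.18007922e-04]
 [ 3.34251075e-01 -9.42483602e-01  9.37257492e-04]
 [-8.06865242e-05 -1.02306985e-03 -9.99999473e-01]] 85.36620619746938 -18.700000000000003
```

View pics/top0.png

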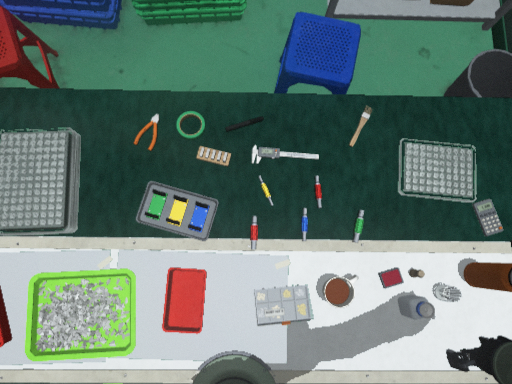

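View pics/scene0.png

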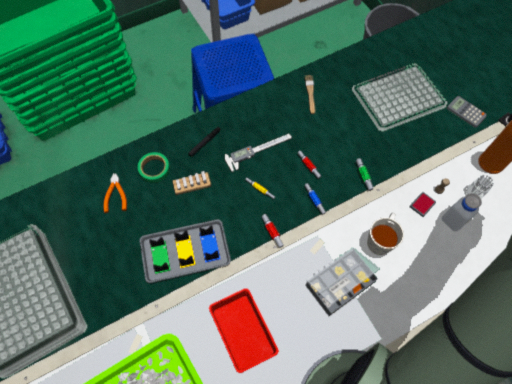

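The top view shows the tray at (178,210) with green, yellow and blue cradles from left to right. The gauges are yellow (265,190), blue (305,224) and green (359,226), and the reds are at (254,232) and (319,191). The scene view agrees.

```bash
cat > h.py <<'E'
import cv2,numpy as np
HUE={'yellow':(22,38),'blue':(105,125),'green':(50,80),'red':(0,8)}
def cast(c,uv,z):
    uv=np.atleast_2d(uv).astype(float)
    d=np.c_[(uv[:,0]-c['cx'])/c['fx'],-(uv[:,1]-c['cy'])/c['fy'],-np.ones(len(uv))]
    T=c['cam_to_world']; d=d@T[:3,:3].T; o=T[:3,3]
    return o+d*((z-o[2])/d[:,2])[:,None]
def blobs(c,col,zp,amin,amax,lim,smin=110,vmin=50):
    """blobs of a colour cast on plane zp: centre xy, axis angle, length, width, n"""
    h=cv2.cvtColor(c['image'],cv2.COLOR_BGR2HSV); a,b=HUE[col]
    m=cv2.inRange(h,(a,smin,vmin),(b,255,255))
    if col=='red': m|=cv2.inRange(h,(172,smin,vmin),(180,255,255))
    n,l,st,_=cv2.connectedComponentsWithStats(m); out=[]
    for i in range(1,n):
        if not amin<=st[i,4]<=amax: continue
        v,u=np.nonzero(l==i); p=cast(c,np.c_[u,v],zp)[:,:2]
        if not(lim[0]<p[:,0].mean()<lim[1] and lim[2]<p[:,1].mean()<lim[3]): continue
        r=cv2.minAreaRect(p.astype(np.float32)); (w,hh)=r[1]; ang=r[2]+(0 if w>hh else 90)
        mu,e,_=cv2.PCACompute2(p,None)
        out.append((np.round(r[0],1),np.round(mu[0],1),round((np.arctan2(e[0,1],e[0,0])+np.pi/2)%np.pi-np.pi/2,3),round((np.radians(ang)+np.pi/2)%np.pi-np.pi/2,3),np.round(sorted(r[1]),1),len(p)))
    return out
E
python3 - <<'E'
from h import *
for n in("top","scene"):
    c=dict(np.load(f'pics/{n}0.npz'))
    for col in HUE:
        for z in (10,5):
            print(n,col,z)
            for b in blobs(c,col,z,25,700,(250,800,-500,500)): print('  ',*b)
E
```

```text
top yellow 10
   [649.2 -90.7] [648.9 -90.6] 0.409 0.406 [17.1 48.4] 73
   [574.8 195.9] [574.9 195.2] -0.24 -0.26 [43.9 86.4] 294
top yellow 5
   [650.1 -91. ] [649.8 -90.8] 0.409 0.406 [17.2 48.6] 73
   [575.5 196.7] [575.5 196.1] -0.24 -0.26 [44.1 86.7] 294
top blue 10
   [556.9 126.5] [555.8 126. ] -0.28 -0.266 [43.9 90.8] 305
   [ 539.1 -217.1] [ 538.5 -217.3] -0.011 -0.017 [19.7 49. ] 101
top blue 5
   [557.5 127. ] [556.4 126.6] -0.28 -0.266 [44.  91.2] 305
   [ 539.6 -217.9] [ 539.  -218.1] -0.011 -0.017 [19.8 49.2] 101
top green 10
   [749.5 335. ] [750.5 333.7] 1.18 0.911 [23.3 32.6] 32
   [731.3 185.5] [728.7 186.4] 0.551 0.28 [24.8 36.1] 30
   [593.9 265.4] [593.6 264.4] -0.266 -0.269 [43.6 86.6] 287
   [ 535.3 -394.8] [ 534.7 -396.3] -0.205 -0.185 [31.4 47.3] 120
top green 5
   [750.8 336.4] [751.9 335.1] 1.18 0.911 [23.4 32.8] 32
   [732.6 186.3] [729.9 187.2] 0.551 0.28 [24.9 36.2] 30
   [594.6 266.5] [594.3 265.5] -0.266 -0.269 [43.8 87. ] 287
   [ 535.8 -396.3] [ 535.2 -397.8] -0.205 -0.185 [31.5 47.5] 120
top red 10
   [ 647.7 -265.5] [ 647.7 -265.3] 0.039 -0.02 [20
[... 983 characters left out ...]
.257 [44.8 90.6] 375
scene green 10
   [ 536.  -399.5] [ 536.9 -399.9] -0.341 -0.186 [30.6 55.6] 141
   [592. 265.] [592.8 264. ] -0.244 -0.272 [43.9 89.7] 368
scene green 5
   [ 537.7 -402. ] [ 538.6 -402.5] -0.341 -0.186 [30.8 55.8] 141
   [593.9 265. ] [594.7 264. ] -0.244 -0.272 [44. 90.] 368
scene red 10
   [ 647.7 -266.7] [ 648.1 -266.5] 0.051 0.179 [24.2 48.9] 103
   [ 367.6 -494. ] [ 367.4 -493.8] -1.277 -1.269 [42.3 58.5] 253
   [510.9 -55.4] [510.9 -55.5] -0.018 -0.012 [26.8 47.8] 143
scene red 5
   [ 649.8 -268.7] [ 650.3 -268.6] 0.051 0.179 [24.3 49.1] 103
   [ 368.7 -496.9] [ 368.5 -496.7] -1.277 -1.269 [42.4 58.8] 253
   [512.5 -56.6] [512.5 -56.7] -0.018 -0.012 [26.9 48. ] 143
```

```bash
cat >> h.py <<'E'
from workcell import *
def R(a):
    c,s=np.cos(a),np.sin(a); return np.array([[c,s,0],[s,-c,0],[0,0,-1.]])
def frame(p,a):
    q=np.array(read_state()['qpos']); best=None
    for k in(a,a+np.pi):
        j=inverse_kinematics(list(p),R(k))
        if j is not None:
            d=np.abs(np.array(j)-q).max()
            if best is None or d<best[0]: best=(d,k)
    return R(best[1])
def over(x,y,a,z): p=[x,y,z]; movep(p,frame(p,a))
def look(col,zp,name=None):
    c=camera('wrist')
    if name: cv2.imwrite(f'pics/{name}.png',c['image'])
    s=read_state(); e=s['eef_pos']
    print(round(s['time'],1),col)
    for b in blobs(c,col,zp,150,80000,(e[0]-150,e[0]+150,e[1]-150,e[1]+150)): print('  ',*b)
    return c
E
python3 - <<'E'
from h import *
c=dict(np.load('pics/top0.npz'))
for u,v in [(300,244),(340,242),(300,260),(300,215),(380,244),(178,240),(150,183),(213,155)]:
    z=c['range_z'][v,u]; d=np.array([(u-c['cx'])/c['fx']*z,-(v-c['cy'])/c['fy']*z,-z,1]); print(u,v,np.round(c['cam_to_world']@d,0))
over(649,-91,0.41,200)
look('yellow',9,'w1')
print(read_state()['eef_pos'],read_state()['qpos'])
E
```

```text
300 244 [ 473. -205.   -1.    1.]
340 242 [ 481. -335.    3.    1.]
300 260 [ 422. -205.   -7.    1.]
300 215 [ 568. -206.   -1.    1.]
380 244 [ 476. -466.    4.    1.]
178 240 [482. 191.   6.   1.]
150 183 [666. 290.  12.   1.]
213 155 [759.  84.  35.   1.]
2.5 yellow
   [650.2 -91.7] [649.8 -91.8] 0.409 0.408 [15.3 49.5] 573
[648.83539124 -92.16770535 200.04598995] [ 0.23680733  0.61379622 -0.29024982  1.53360807  0.19485077  1.02270308
 -1.26738372]
```

View pics/w1.png

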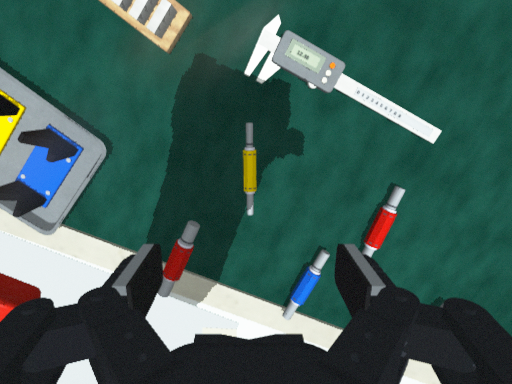

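The wrist view shows the yellow gauge at (250,170), clear of its neighbours, and its position agrees with the other two views to about 1 mm. The ledge is flat too, so I'll pick now.

```bash
cat >> h.py <<'E'
def pick(x,y,a,z=2.0):
    movel([x,y,40],frame([x,y,40],a),max_speed=150)
    g=movel([x,y,z],max_speed=80,guard=15)
    clamp(); s=read_state(); print('grip',g,round(s['finger_gap'],1),np.round(s['eef_pos'],1),round(s['gripper_force'],1))
    movel([x,y,130],max_speed=200)
    s=read_state(); print('lift',round(s['time'],1),round(s['finger_gap'],1),round(s['gripper_force'],1))
def place(x,y,a,ztcp):
    over(x,y,a,130)
    movel([x,y,ztcp+20],max_speed=150)
    g=movel([x,y,ztcp-2],max_speed=40,guard=12); s=read_state()
    print('down',g,np.round(s['eef_pos'],1),'want z',ztcp,round(s['finger_gap'],1))
E
python3 - <<'E'
from h import *
pick(650,-91.7,0.409)
over(575.6,196,-0.262,180)
c=camera('wrist'); cv2.imwrite('pics/w2.png',c['image'])
for k in('yellow','blue','green'): look(k,5)
print(read_state()['eef_pos'])
E
```

```text
grip False 13.0 [650.1 -91.7   2.3] 58.8
lift 5.8 13.1 58.6
7.1 yellow
   [618.6 184.7] [619.9 183.9] 1.287 1.283 [ 8.2 43.6] 189
   [569.6 198. ] [575.1 196.5] -0.266 -0.266 [44.1 75.4] 1331
   [476.7 223.5] [478.2 223. ] -0.264 -0.271 [ 35.9 125. ] 2429
7.1 blue
   [558.5 126.3] [560.4 126.5] -0.256 -0.266 [44.5 91.3] 2449
7.2 green
   [597.2 265.3] [597.9 264.4] -0.275 -0.267 [44.2 91. ] 2437
[575.97034561 194.86097897 179.68889168]
```

View pics/w2.png

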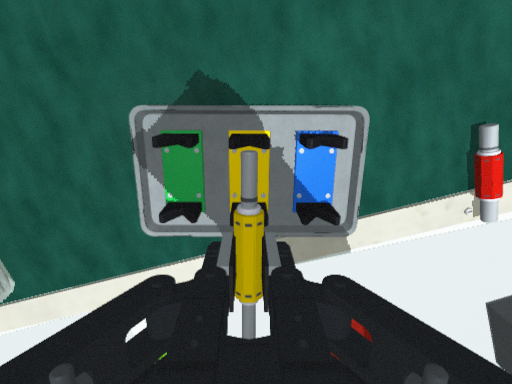

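The wrist view shows the yellow gauge held lengthwise between the pads, handle at (248,255), over the yellow cradle at (249,168). Next I'll check from depth that it is held level and on centre.

```bash
cat >> h.py <<'E'
def held(col,px=None):
    """plug/handle top points of the held gauge in the tool frame, from wrist depth"""
    c=camera('wrist'); s=read_state(); z=c['range_z']; v,u=np.mgrid[0:384,0:512]
    P=np.stack([(u-c['cx'])/c['fx']*z,-(v-c['cy'])/c['fy']*z,-z],-1).reshape(-1,3)
    P=P@c['cam_to_world'][:3,:3].T+c['cam_to_world'][:3,3]; T=(P-s['eef_pos'])@np.array(s['tool_rot'])
    ok=(z.ravel()>0)&(np.abs(T[:,1])<12)&(np.abs(T[:,0])<75)&(np.abs(T[:,2])<30); T=T[ok]
    for a in range(-65,65,5):
        m=(T[:,0]>=a)&(T[:,0]<a+5)
        if m.sum()>3: print(a,m.sum(),'ymed',round(np.median(T[m,1]),1),'ztop',round(np.percentile(T[m,2],5),1))
    h=cv2.cvtColor(c['image'],cv2.COLOR_BGR2HSV).reshape(-1,3)[ok]; l,b=HUE[col]
    m=(h[:,0]>=l)&(h[:,0]<=b)&(h[:,1]>110); print('handle x',np.percentile(T[m,0],[1,99]).round(1),m.sum())
E
python3 - <<'E'
from h import *
held('yellow')
E
```

```text
-55 25 ymed -1.4 ztop -9.4
-50 102 ymed -1.7 ztop -9.9
-45 103 ymed -2.0 ztop -9.8
-40 109 ymed -2.0 ztop -9.8
-35 105 ymed -1.5 ztop -9.6
-30 69 ymed -2.0 ztop -11.6
-25 202 ymed -1.7 ztop -13.4
-20 217 ymed -2.0 ztop -13.4
-15 221 ymed -1.5 ztop -13.6
-10 267 ymed -2.0 ztop -29.1
-5 269 ymed -1.5 ztop -27.8
0 292 ymed -1.7 ztop -26.1
5 279 ymed -1.5 ztop -24.3
10 815 ymed 1.9 ztop -28.3
15 291 ymed -1.5 ztop -13.7
20 341 ymed -1.9 ztop -13.3
25 223 ymed -1.5 ztop -11.0
30 175 ymed -1.5 ztop -9.8
35 171 ymed -1.5 ztop -9.9
40 177 ymed -1.5 ztop -9.8
45 182 ymed -1.5 ztop -9.8
50 143 ymed -1.5 ztop -9.7
handle x [-24.1  41.6] 2455
```

It is level and centred, with its axis about 6 mm above the TCP. I'll place it.

Run:
```python
from h import *
place(576.5,196,-0.263,32.3)
open_gripper(); movel([576.5,196,130],max_speed=200)
over(539,-218,-0.015,200)
wait(0.1); look('blue',11)
c=camera('scene'); cv2.imwrite('pics/s2.png',cv2.resize(c['image'][200:300,120:260],None,fx=4,fy=4))
over(535.5,-397,-0.19,200); wait(0.1); look('green',13)
print(read_state()['time'])
```

```text
down True [576.1 194.9  33.7] want z 32.3 13.1
11.7 blue
   [ 538.  -218.6] [ 538.1 -218.5] -0.033 -0.052 [19.2 49.4] 681
12.6 green
   [ 534.5 -395.7] [ 534.  -395.6] -0.238 -0.234 [24.4 51.5] 891
12.6417
```

View pics/s2.png

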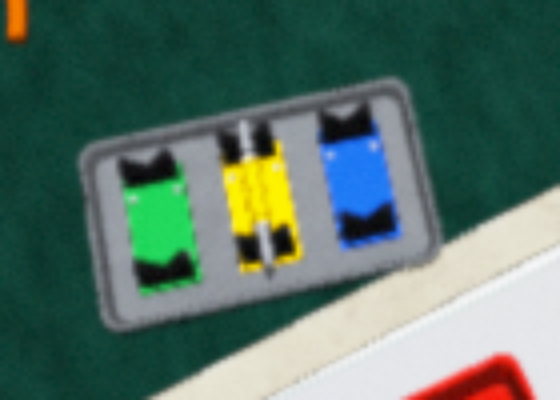

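The scene crop shows yellow lying in its cradle at (258,200), with both plugs in the V-blocks. Green next, since the arm is already above it.

Run:
```python
from h import *
pick(534.5,-395.7,-0.236)
place(595.5,265.7,-0.263,28.5)
open_gripper(); movel([595.5,265.7,130],max_speed=200)
over(538,-218.6,-0.035,130)
pick(538,-218.6,-0.035)
place(557.7,126.4,-0.263,30.5)
open_gripper(); movel([557.7,126.4,130],max_speed=200)
over(575,196,-0.263,250); wait(.2)
c=camera('wrist'); cv2.imwrite('pics/w3.png',c['image'])
for k,z in(('yellow',45.5),('blue',47.5),('green',49.5)): look(k,z)
z=c['range_z']; v,u=np.mgrid[0:384,0:512]
P=np.stack([(u-c['cx'])/c['fx']*z,-(v-c['cy'])/c['fy']*z,-z],-1)@c['cam_to_world'][:3,:3].T+c['cam_to_world'][:3,3]
for n,x,y in(('yellow',576.5,196),('blue',557.7,126.4),('green',595.5,265.7)):
    a=-.263; d=P[...,:2]-[x,y]; t=d[...,0]*np.cos(a)+d[...,1]*np.sin(a); w=-d[...,0]*np.sin(a)+d[...,1]*np.cos(a)
    for lo,hi in((-60,-44),(-20,20),(44,60)):
        m=(t>lo)&(t<hi)&(abs(w)<10)&(P[...,2]>25)
        print(n,lo,m.sum(),'t',t[m].min().round(1),t[m].max().round(1),'w',np.median(w[m]).round(1),'ztop',np.percentile(P[...,2][m],95).round(1))
c=camera('top'); np.savez('pics/top1.npz',**c); cv2.imwrite('pics/top1.png',c['image'])
for b in blobs(c,'red',10,25,150,(450,800,-500,500)): print(b)
```

```text
grip False 21.5 [ 534.6 -395.8    2.4] 58.8
lift 15.9 21.1 58.8
down True [595.1 264.6  30.4] want z 28.5 21.4
grip False 17.3 [ 538.1 -218.6    2.3] 58.5
lift 25.2 17.4 58.6
down True [557.3 125.3  31.5] want z 30.5 17.3
29.9 yellow
   [578.5 195.7] [581.1 194.9] -0.233 -0.255 [39.1 66.8] 1500
30.0 blue
   [568.2 132.2] [566.7 133.7] -0.119 -0.264 [39.8 81.1] 1593
30.0 green
   [602.  255.4] [599.4 254.9] -0.444 -0.264 [39.1 80.6] 1525
yellow -60 46 t -54.3 -44.2 w 0.3 ztop 42.7
yellow -20 4217 t -19.9 20.0 w -0.2 ztop 337.9
yellow 44 76 t 44.0 53.2 w -0.3 ztop 43.6
blue -60 67 t -53.2 -44.0 w 1.0 ztop 44.6
blue -20 3539 t -20.0 20.0 w 6.1 ztop 331.0
blue 44 107 t 44.0 54.3 w 1.2 ztop 44.4
green -60 89 t -52.8 -44.1 w -1.8 ztop 46.4
green -20 3957 t -19.8 19.9 w -6.2 ztop 327.5
green 44 149 t 44.0 54.9 w -1.8 ztop 46.1
(array([ 647.7, -265.5]), array([ 647.5, -265.2]), np.float64(0.03), np.float64(-0.02), array([20. , 47.7]), 87)
(array([509.8, -52.5]), array([508.6, -53.8]), np.float64(-0.011), np.float64(0.007), array([22.7, 45.3]), 103)
```

View pics/w3.png

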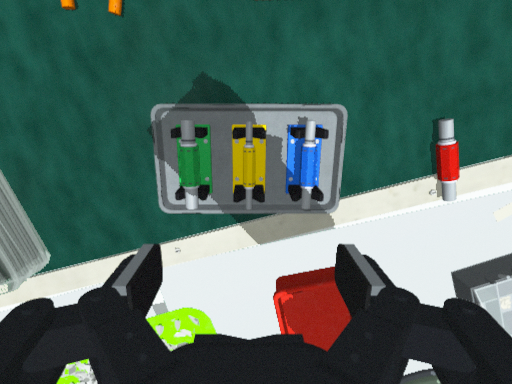

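The wrist view shows all three gauges in their own cradles: green (192,165), yellow (249,165) and blue (309,163). The plug tops measure about 46, 43 and 44.5 mm (46, 42 and 44 expected), and the ends are symmetric. The reds have not moved, so I'm handing in.

```bash
python3 -c "
from workcell import *
wait(0.3); print(finish_job(), read_state()['time'])"
```

```text
the job is handed in; nothing more can be done
the job is handed in; nothing more can be done
```

The yellow, blue and green gauges are each seated in the cradle of their own colour, both red gauges are where they started, and the job is handed in after about 30 s of robot time; I didn't re-measure the step-gauge block or caliper, but the arm never worked near them.

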